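Drive a worn bearing cartridge out of a printer carriage

ROBOT

A 6-joint arm with a two-finger parallel gripper is mounted at the origin on the work surface. World frame = base frame: x ahead of the robot, y to its left, z up, the work surface at z = 0. Lengths are in m, angles in rad, forces in N, time in s.
With the tool pointing down it reaches from about 0.3 to 0.825 m from the base axis. Payload 5.4 kg.
Tool frame: the origin (TCP) lies at the very end of the fingers, on their centre line; the grasp point (between the pads) lies 19 mm behind it; z points along the fingers, x is the direction in which the jaws open and shut, and the axes are right-handed (so a half turn about z gives the same grasp; the last joint's range is limited). The gripper opens to 92 mm and grips with 3 to 60 N. Pads are 20 mm wide; open, the fingers measure 128 mm over their backs; the gripper's body (75 mm by 189 mm) begins 69 mm behind the grasp point.
Start: joints at [0.912, 0.158, 1.597, -0, 1.386, -0.21], TCP at [0.249, 0.518, 0.215] pointing down, gripper open.
Joint ranges: [-2.91, 2.91], [-0.94, 2.29], [0.18, 2.7], [-1.29, 4.43], [0.17, 2.64], [-3, 3]. Speed limits (rad/s): [2.57, 2.57, 3.14, 3.14, 3.14, 3.14].

INTERFACE

Orientations are given as a rotation vector (axis times angle).
In Python, from workcell import bot gives the robot as it stands. Calls block until the motion is done:
- bot.goto(position, orientation): joint-space move of the TCP to a pose.
- bot.line_to(position, rot=None, max_speed=0.15): straight line of the TCP; rot=None keeps the orientation; max_speed is the mean speed in m/s.
- bot.set_joints(angles): joint-space move.
- bot.set_gripper(opening, newtons=None): opening from 0.0 (shut) to 1.0 (fully open); newtons is the grip in N (None keeps the last); returns when the fingers have stopped.
- bot.hold(seconds).
- bot.inverse_kinematics(position, orientation): joint angles nearest the present ones, or None.
- bot.read_camera(name): name is "side" or "top"; returns a dict with "pixels" (384x512x3 uint8, blue, green, red), "fx", "fy", "cx", "cy" (pixels), "R" (3x3) and "t" (3): a world point X has camera coordinates R X + t. Camera axes: x right, y down, z forward; pixel columns grow to the right and rows downward; lengths in m; the calibration is good to about 2 mm. A picture is of the moment at which its call begins. There is no depth.
A pose or a line that the arm cannot do raises bot.MotionError and nothing moves.
- bot.job_done(): hands the job in, once; it reports no verdict.
Readings, each from a call of its own:
- bot.current_clock(): time.
- bot.current_joints(): joint angles.
- bot.current_joint_vel(): joint speeds.
- bot.current_effort(): joint torques, N m.
- bot.current_ee_pos(): TCP position.
- bot.current_tool_rot(): TCP orientation.
- bot.current_contact_force(): force on the tool from outside, world axes, zero at the start.
- bot.current_ft_torque(): the same for the moment, N m.
- bot.current_opening(): opening from 0.0 (shut) to 1.0 (fully open).
Only numpy, scipy, OpenCV 4.12 (cv2) and the standard library are available. Lean on these libraries where they do the work, as an engineer would, in place of code of your own. Each camera call takes 0.05 s, during which the arm holds its last target.

TASK

Take the orange-handled drift from its black stand and push its white nose through the bore of the grey carriage block, from the side away from the red tray, until the brass bearing cartridge comes out of the far side and drops into the tray. Move the cartridge only with the drift, never with the gripper or arm. Then draw the drift out again, lay it back on its stand as it was, and leave the bottle, jar and well plate alone.

Things in the scene. Friction and masses are not known exactly. Their poses are not given: they have to be found in the camera images.
- jig: Fixed jig: grey block (60 along x, 80 wide, top 130 mm up) on a dark pedestal, red tray on the bench at its far side. Origin on the bench under the block's middle; z up; x = push direction, along the level 33 mm bore (axis at y 0, 95 mm up) from the entry face (x -30) to the exit face (x 30 mm) and over the tray. Base plate: x -55 to 30, 110 wide, 10 mm thick. x points to world -y within 0.45 rad.
- bore_entry (a point): Centre of the bore's mouth in the entry face, on the bore axis, 95 mm above the bench; its x axis is the push direction.
- bore_exit (a point): Centre of the bore's mouth in the exit face, 60 mm along the push direction from bore_entry.
- tray_floor (a point): Centre of the red tray's inner floor, 5 mm above the bench. Inside, the tray is 110 mm long (along the jig's x, from x 36 to 146 mm) and 90 mm wide; its rim is 40 mm above the bench. The cartridge drops about 75 mm into it and may lie or stand there.
- cartridge: Loose closed brass cylinder, black discs on its flat ends, 30 mm diameter, 60 mm long, 0.2 to 0.42 kg. Origin at its centre, x along its axis. Starts lying in the bore, sticking out 5 to 15 mm on the tray side (near end 5 to 15 mm inside the entry face). Slides with a drag of 1 to 4 N and falls once nearly all of it is out.
- cartridge_end_a (a point): Centre of one flat end of the cartridge (origin + 30 mm along its x).
- cartridge_end_b (a point): Centre of the other flat end (origin - 30 mm along its x).
- drift: Loose push tool, 200 mm long, 0.17 kg. Origin at the centre of its handle; x along the tool to the nose. Orange handle: square bar 24 x 24 mm, 90 mm long (x -45 to 45). White round nose: 20 mm diameter, x 45 to 155 mm. Centre of mass about 22 mm ahead of the origin. Starts lying level on the stand, its axis 45 mm above the bench.
- drift_tip (a point): Centre of the nose's flat end face (155 mm ahead of the drift's origin).
- stand: Fixed black stand, base 220 x 60 x 10 mm, with two open V-cheeked cradles 18 mm long (cheeks to 54 mm high, 27 mm either side) at x -36 mm (under the handle's rear end) and x 125 mm (under the nose). Origin on the bench below the handle's middle; x along the lying drift to its nose; z up. The handle is free for fingers from x -27 to 45 mm, with 35 mm clear below its centre.
- stand_place (a point): Where the drift's origin lies when it rests on the stand: 45 mm above the bench over the stand's origin, drift x along the stand's x.
- bottle: Loose clear glass bottle with a grey cap, 64 mm in diameter, 150 mm tall, upright; origin at the centre of its underside. To be left alone.
- jar: Loose amber jar with a grey cap, 60 mm in diameter, 80 mm tall, upright; origin at the centre of its underside. To be left alone.
- wellplate: Loose clear plate with six wells, 85 x 127 x 20 mm; origin at the centre of its underside. To be left alone.
Not all that is in view belongs to the job. Leave any blue or green look-alike of the drift alone.

How it is judged:
By the outcome, as a careful person would: the job done as asked, in the order asked, and still so for the second after the job is handed in, with the robot touching nothing.
It also fails if it takes over 51 s, if anything falls off the work surface, if the arm or the gripper's body presses on something with over 40 N, if the wrist force passes 120 N, or if a joint passes its speed limit or range.

## Working session

There is one attempt and no reset: what is moved stays moved. The work goes in short steps, each a Python script; the robot and the scene stay as the last script left them, time stands still between calls to the robot, and variables do not carry over. Pictures are saved under pics/ and viewed, and the job is handed in when it is done.

```bash
ls; mkdir -p pics; python3 - <<'E'
from workcell import bot
import cv2,numpy as np,pickle
for n in("side","top"):
    c=bot.read_camera(n); cv2.imwrite(f"pics/{n}0.png",c["pixels"]); pickle.dump(c,open(f"pics/{n}0.pkl","wb"))
    print(n,c["fx"],c["cx"],c["cy"],np.round(c["R"],3).tolist(),np.round(c["t"],3), np.round(-np.array(c["R"]).T@c["t"],3))
print(bot.current_clock(),bot.current_tool_rot())
E
```

```text
pics
side 385.17592290552517 248.95244545074053 193.94866528454057 [[0.905, -0.425, 0.005], [-0.295, -0.637, -0.713], [0.307, 0.643, -0.702]] [-0.548  0.288  0.811] [ 0.332 -0.572  0.777]
top 451.1615164838018 260.30181776038575 190.5655070170566 [[0.002, -1.0, -0.008], [-0.985, -0.001, -0.175], [0.175, 0.008, -0.985]] [0.117 0.64  1.262] [0.409 0.106 1.356]
0.1 [ 2.65957817e+00  1.67111380e+00 -2.49138398e-03]
```

View pics/side0.png

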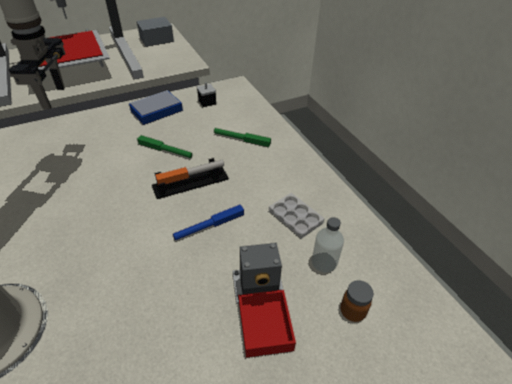

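View pics/top0.png

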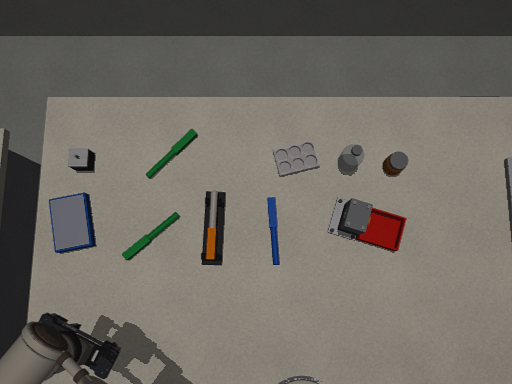

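Only one tool has an orange handle, at top (211,243) and side (172,176). The look-alikes are green at top (172,154) and (152,236), and blue at top (273,230). I'll take the orange one on the black stand and check it in a close crop.

```bash
python3 - <<'E'
import cv2,numpy as np
t=cv2.imread("pics/top0.png");s=cv2.imread("pics/side0.png")
a=cv2.resize(t[180:275,185:240],None,fx=6,fy=6,interpolation=cv2.INTER_CUBIC)
b=cv2.resize(t[185:260,320:415],None,fx=5,fy=5,interpolation=cv2.INTER_CUBIC)
c=np.zeros((600,800,3),np.uint8);c[:570,:330]=a;c[:375,330:800]=b[:,:470]
cv2.imwrite("pics/crop_top.png",c)
a=cv2.resize(s[150:200,145:235],None,fx=4,fy=4,interpolation=cv2.INTER_CUBIC)
b=cv2.resize(s[235:360,225:305],None,fx=4.7,fy=4.7,interpolation=cv2.INTER_CUBIC)
c=np.zeros((600,800,3),np.uint8);c[:200,:360]=a;c[:b.shape[0],370:370+b.shape[1]]=b
cv2.imwrite("pics/crop_side.png",c)
E
```

```text
(no output)
```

View pics/crop_top.png

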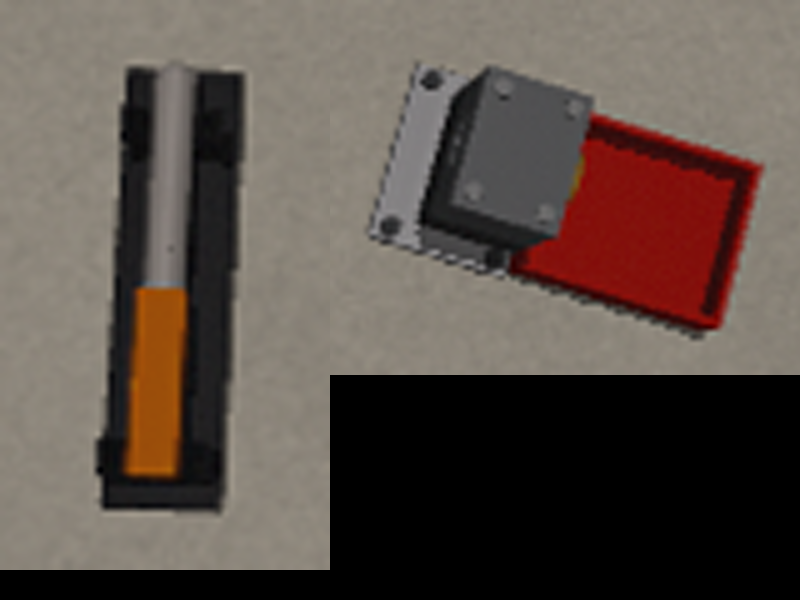

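View pics/crop_side.png

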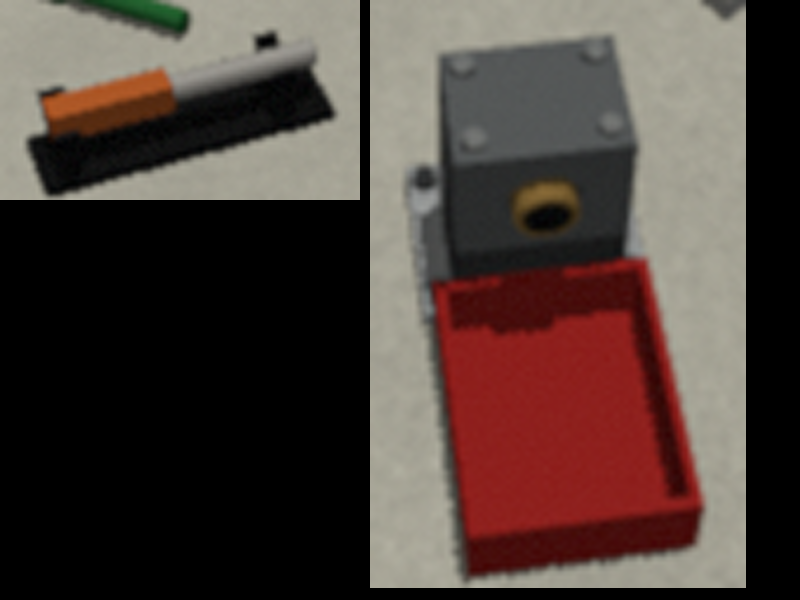

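The crops confirm it: orange handle and white nose on the black stand, nose toward world +x (up in the top view). The brass end shows on the block's tray side. Next I'll measure both by unprojecting masks.

```bash
cat > h.py <<'E'
import numpy as np,cv2
def ray(c,uv,z):
    uv=np.atleast_2d(np.asarray(uv,float)); R=np.array(c["R"]);t=np.array(c["t"]).ravel()
    d=np.c_[(uv[:,0]-c["cx"])/c["fx"],(uv[:,1]-c["cy"])/c["fy"],np.ones(len(uv))]@R
    o=-R.T@t; k=(z-o[2])/d[:,2]; return o+d*k[:,None]
def proj(c,X):
    p=np.atleast_2d(X)@np.array(c["R"]).T+np.array(c["t"]).ravel()
    return np.c_[p[:,0]/p[:,2]*c["fx"]+c["cx"],p[:,1]/p[:,2]*c["fy"]+c["cy"]]
def tri(c1,u1,c2,u2):
    A=[];b=[]
    for c,u in((c1,u1),(c2,u2)):
        R=np.array(c["R"]);t=np.array(c["t"]).ravel()
        for i,(f,cc) in enumerate(((c["fx"],c["cx"]),(c["fy"],c["cy"]))):
            m=(u[i]-cc)/f; A.append(R[i]-m*R[2]); b.append(m*t[2]-t[i])
    x,r,_,_=np.linalg.lstsq(np.array(A),np.array(b),rcond=None); return x
def big(m,near=None):
    n,l,s,ce=cv2.connectedComponentsWithStats(m.astype(np.uint8))
    i=1+np.argmax(s[1:,4]); return (l==i).astype(np.uint8)
def rect(c,m,z,up=8):
    # sub-pixel-ish outline: upsample mask boundary
    k=cv2.findContours(m,cv2.RETR_EXTERNAL,cv2.CHAIN_APPROX_NONE)[0]
    k=max(k,key=cv2.contourArea)[:,0,:]
    P=ray(c,k,z)[:,:2]
    r=cv2.minAreaRect((P*1000).astype(np.float32)); return r
E
python3 - <<'E'
from h import *
import pickle
C={n:pickle.load(open(f"pics/{n}0.pkl","rb")) for n in("top","side")}
for n,c in C.items():
    p=c["pixels"]; hsv=cv2.cvtColor(p,cv2.COLOR_BGR2HSV)
    up=lambda m:m
    org=big(cv2.inRange(hsv,(5,150,60),(17,255,255)) if n=="top" else cv2.inRange(hsv,(5,150,110),(17,255,255)))
    print(n,"orange",rect(c,org,.057),org.sum())
    red=big((cv2.inRange(hsv,(0,150,40),(4,255,255))>0)|(cv2.inRange(hsv,(174,150,40),(180,255,255))>0)) if n=="top" else None
    if red is not None: print("tray",rect(c,red,.04))
    roi=np.zeros(p.shape[:2],np.uint8)
    if n=="top": roi[195:240,335:375]=1
    else: roi[240:275,237:285]=1
    g=p.astype(int).sum(2)/3; sat=hsv[...,1]
    print(np.round(g[215,328:380]) if n=="top" else np.round(g[255:300:2,262]))
    lo,hi=(62,115) if n=="top" else (62,115)
    b=big((roi>0)&(g>lo)&(g<hi)&(sat<60)); b=cv2.morphologyEx(b,cv2.MORPH_CLOSE,np.ones((3,3)))
    print("block",rect(c,b,.13))
    v=p.copy(); v[b>0]=(255,0,255); v[org>0]=(255,255,0); 
    cv2.imwrite(f"pics/m_{n}.png",cv2.resize(v[180:280,180:420] if n=="top" else v[150:300,140:320],None,fx=3,fy=3,interpolation=0))
E
```

```text
top orange ((486.11181640625, 260.06341552734375), (88.41748046875, 25.827224731445312), 0.09327901899814606) 286
tray ((532.1564331054688, -232.68824768066406), (124.44388580322266, 103.82935333251953), 72.84683990478516)
[131. 133. 135. 126.  81. 136. 129. 131. 129. 129. 130. 135. 129.  46.
  16.  31.  54.  39.  40.  73.  82.  81.  82.  81.  81.  81.  82.  81.
  80.  80.  81.  81.  81.  81.  82.  81.  81.  80.  80.  81.  82.  80.
  58.  54.  54.  52.  51.  55.  55.  54.  53.  53.]
block ((561.320556640625, -148.8944549560547), (62.82689666748047, 79.67700958251953), 72.5490951538086)
side orange ((484.0620422363281, 256.8149108886719), (25.810850143432617, 86.95330810546875), 86.7187728881836) 174
[87. 86. 87. 87. 86. 87. 77. 42. 44. 47. 94. 77. 12.  6. 11. 44. 27. 25.
 25. 35. 31. 30. 34.]
block ((555.4636840820312, -157.18992614746094), (72.2247314453125, 80.5497055053711), 72.38664245605469)
```

```bash
python3 - <<'E'
from h import *
import pickle
C={n:pickle.load(open(f"pics/{n}0.pkl","rb")) for n in("top","side")}
f=6
def upm(c,roi):
    x0,y0,x1,y1=roi
    return cv2.resize(c["pixels"][y0:y1,x0:x1],None,fx=f,fy=f,interpolation=cv2.INTER_CUBIC)
def R_(c,m,roi,z):
    k=max(cv2.findContours(m,cv2.RETR_EXTERNAL,cv2.CHAIN_APPROX_NONE)[0],key=cv2.contourArea)[:,0,:]
    uv=(k+.5)/f-.5+np.array(roi[:2]); P=ray(c,uv,z)[:,:2]*1000
    return cv2.minAreaRect(P.astype(np.float32)),uv
tiles=[]
for n,rb,ro,rr in(("top",(335,190,378,242),(200,220,222,265),(350,200,410,255)),("side",(236,240,286,300),(150,155,195,190),None)):
    c=C[n]
    I=upm(c,rb); g=I.mean(2); hsv=cv2.cvtColor(I,cv2.COLOR_BGR2HSV)
    m=((g>(66 if n=="top" else 66))&(g<108)&(hsv[...,1]<70)).astype(np.uint8)
    m=cv2.morphologyEx(m,cv2.MORPH_OPEN,np.ones((13,13)));m=big(m);m=cv2.morphologyEx(m,cv2.MORPH_CLOSE,np.ones((25,25)))
    r,uv=R_(c,m,rb,.13); print(n,"block",np.round(np.hstack([r[0],r[1],r[2]]),1), np.round(cv2.boxPoints(r),1).tolist())
    q=I.copy(); cv2.drawContours(q,cv2.findContours(m,0,1)[0],-1,(255,0,255),1);tiles.append(q)
    I=upm(c,ro);hsv=cv2.cvtColor(I,cv2.COLOR_BGR2HSV)
    m=big(cv2.inRange(hsv,(5,150,60 if n=="top" else 140),(20,255,255)))
    r,uv=R_(c,m,ro,.057); print(n,"orange",np.round(np.hstack([r[0],r[1],r[2]]),1),np.round(cv2.boxPoints(r),1).tolist())
    q=I.copy(); cv2.drawContours(q,cv2.findContours(m,0,1)[0],-1,(255,0,255),1);tiles.append(q)
    if rr:
        I=upm(c,rr);hsv=cv2.cvtColor(I,cv2.COLOR_BGR2HSV)
        m=big((cv2.inRange(hsv,(0,150,40),(6,255,255))>0)|(cv2.inRange(hsv,(172,150,40),(180,255,255))>0))
        r,uv=R_(c,m,rr,.04); print(n,"tray",np.round(np.hstack([r[0],r[1],r[2]]),1))
o=np.zeros((max(t.shape[0] for t in tiles),sum(t.shape[1] for t in tiles),3),np.uint8);x=0
for t in tiles:o[:t.shape[0],x:x+t.shape[1]]=t;x+=t.shape[1]
s=min(1,800/o.shape[1]);cv2.imwrite("pics/m2.png",cv2.resize(o,None,fx=s,fy=s))
E
```

```text
top block [ 560.8 -150.3   60.3   80.5   72.3] [[513.2999877929688, -166.8000030517578], [590.0, -191.1999969482422], [608.2999877929688, -133.8000030517578], [531.7000122070312, -109.30000305175781]]
top orange [486.7 259.8  27.   90.2  88. ] [[441.20001220703125, 247.89999389648438], [531.2999877929688, 244.6999969482422], [532.2999877929688, 271.70001220703125], [442.1000061035156, 274.8999938964844]]
top tray [ 532.1 -233.2  125.7  104.9   72.8]
side block [ 557.1 -151.2   59.1   80.6   72.7] [[509.8999938964844, -167.39999389648438], [586.7999877929688, -191.3000030517578], [604.4000244140625, -134.89999389648438], [527.4000244140625, -111.0]]
side orange [484.1 257.2  23.3  87.   87.6] [[440.1000061035156, 247.39999389648438], [527.0999755859375, 243.8000030517578], [528.0, 267.1000061035156], [441.1000061035156, 270.70001220703125]]
```

View pics/m2.png

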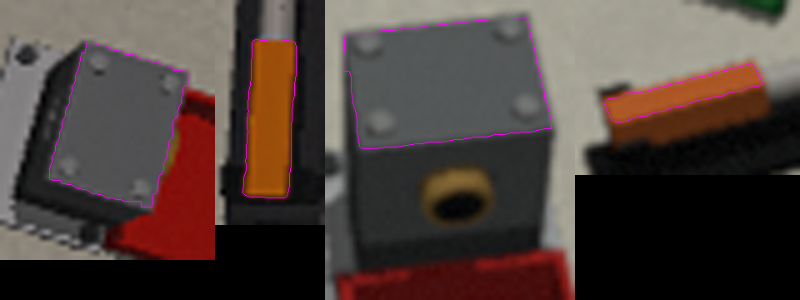

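Block centre from the two views is (560.8,-150.3) and (557.1,-151.2), with sizes 60x80 as given. Push yaw is about 0.31 rad off -y, and the tray centre agrees. The drift is at about (485.5, 259), 90x24, yaw -0.038. Next I'll check reach and the tip.

```bash
cat >> h.py <<'E'
from scipy.spatial.transform import Rotation as Ro
DR=np.array([.4855,.2593]); DA=-.038
JC=np.array([.559,-.1508]); JA=np.arctan2(-.953,-.302)
G=.015
def pose(o,a,z,s,g=G,pitch=0):
    """TCP pose for drift origin o (xy), yaw a, axis height z"""
    d=np.array([np.cos(a),np.sin(a),0]); x=s*np.array([-d[1],d[0],0]); Z=np.array([0,0,-1.])
    R=np.c_[x,np.cross(Z,x),Z]
    p=np.array([o[0],o[1],z])+g*d+.019*Z
    return p,Ro.from_matrix(R).as_rotvec()
def jig(x,y=0):
    d=np.array([np.cos(JA),np.sin(JA)]); return JC+x*d+y*np.array([-d[1],d[0]])
E
python3 - <<'E'
from h import *
from workcell import bot
import pickle
for s in(1,-1):
    for nm,o,a,z in(("stand hi",DR,DA,.16),("stand",DR,DA,.045),("hi",jig(-.235),JA,.2),("pre",jig(-.235),JA,.095),("end",jig(-.115),JA,.095)):
        q=bot.inverse_kinematics(*pose(o,a,z,s)); print(s,nm,np.round(pose(o,a,z,s)[0],3),None if q is None else np.round(q,2))
C={n:pickle.load(open(f"pics/{n}0.pkl","rb")) for n in("top","side")}
d=np.array([np.cos(DA),np.sin(DA)])
for n in C:
  for x in(-.045,.045,.155): print(n,x,proj(C[n],[*(DR+x*d),.045]).round(1))
E
```

```text
1 stand hi [0.5   0.259 0.141] [ 0.26  0.2   1.71 -0.    1.24 -1.27]
1 stand [0.5   0.259 0.026] [ 0.26  0.35  1.77 -0.    1.02 -1.27]
1 hi [0.625 0.059 0.181] [-0.1   0.32  1.47 -0.    1.35  0.21]
1 pre [0.625 0.059 0.076] [-0.1   0.43  1.55 -0.    1.16  0.21]
1 end [ 0.589 -0.055  0.076] [-0.3   0.34  1.67 -0.    1.13  0.01]
-1 stand hi [0.5   0.259 0.141] [ 0.26  0.2   1.71 -0.    1.24  1.87]
-1 stand [0.5   0.259 0.026] [ 0.26  0.35  1.77 -0.    1.02  1.87]
-1 hi [0.625 0.059 0.181] [-0.1   0.32  1.47 -0.    1.35 -2.93]
-1 pre [0.625 0.059 0.076] [-0.1   0.43  1.55 -0.    1.16 -2.93]
-1 end [ 0.589 -0.055  0.076] None
top -0.045 [[210.3 259.6]]
top 0.045 [[212.2 228.3]]
top 0.155 [[214.4 191.1]]
side -0.045 [[156.4 179.7]]
side 0.045 [[187.4 171.5]]
side 0.155 [[223.3 162.1]]
```

Every pose solves with s=1, and the projected drift ends match the pictures (tip at top (214,191) and side (224,162)). Now the grasp.

```bash
python3 - <<'E'
from h import *
from workcell import bot
bot.goto(*pose(DR,DA,.15,1)); bot.line_to(pose(DR,DA,.045,1)[0])
f0=np.array(bot.current_contact_force())
bot.set_gripper(0.0,4); print(bot.current_opening()*92,np.round(np.array(bot.current_contact_force())-f0,2),np.round(bot.current_ft_torque(),2))
print(bot.current_ee_pos(),bot.current_clock())
for n in("side","top"):
    c=bot.read_camera(n);cv2.imwrite(f"pics/{n}1.png",cv2.resize(c["pixels"][130:290,140:340],None,fx=3,fy=3))
E
```

```text
24.030327934167353 [-0.07 -0.28  0.12] [ 0.05 -0.02 -0.02]
[0.50046734 0.2587632  0.02597523] 3.3583
```

View pics/top1.png

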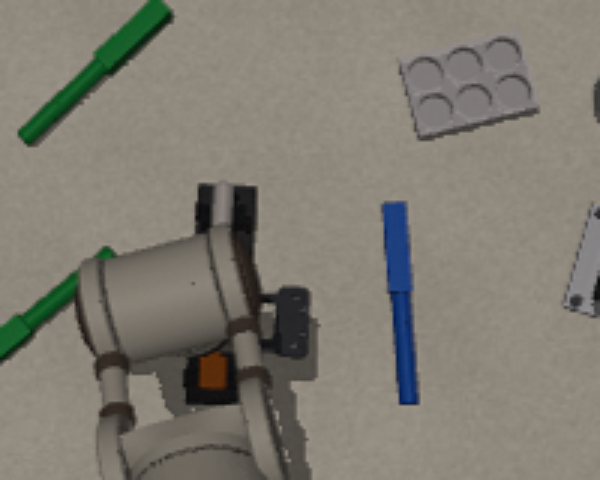

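View pics/side1.png

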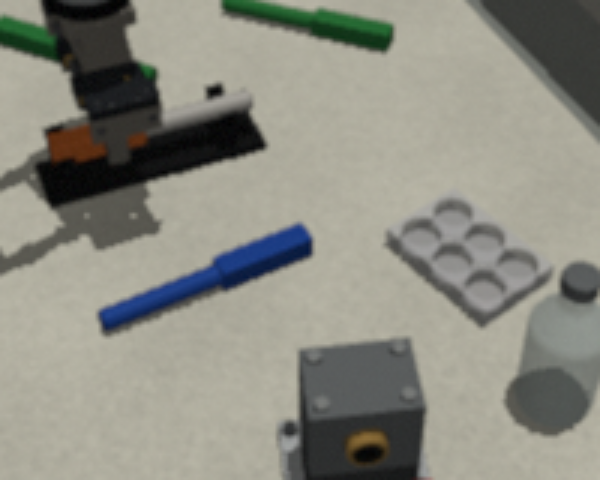

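The handle is gripped at 24.0 mm with negligible side force. Both views show it still seated, with the nose at side (250,100) in the crop. I'll firm the grip, lift, and carry it to the entry side.

```bash
python3 - <<'E'
from h import *
from workcell import bot
import pickle
bot.set_gripper(0.0,40)
bot.line_to(pose(DR,DA,.2,1)[0],max_speed=.12)
print(np.round(bot.current_contact_force(),2),bot.current_opening()*92)
bot.goto(*pose(jig(-.235),JA,.2,1)); bot.line_to(pose(jig(-.235),JA,.095,1)[0])
print(bot.current_ee_pos(),pose(jig(-.235),JA,.095,1)[0],bot.current_clock(),np.round(bot.current_contact_force(),2))
C={}
for n in("side","top"):
    c=C[n]=bot.read_camera(n); pickle.dump(c,open(f"pics/{n}2.pkl","wb"))
    a,b=jig(-.08),jig(-.03)
    for x,z in((-.19,.095),(-.08,.095),(-.03,.095),(.03,.095)): print(n,x,proj(c,[*jig(x),z]).round(1))
cv2.imwrite("pics/side2.png",cv2.resize(C["side"]["pixels"][170:320,200:350],None,fx=4,fy=4,interpolation=cv2.INTER_CUBIC))
cv2.imwrite("pics/top2.png",cv2.resize(C["top"]["pixels"][130:260,260:400],None,fx=4.5,fy=4.5,interpolation=cv2.INTER_CUBIC))
E
```

```text
[ 0.24  0.44 -2.68] 23.576709716913197
[0.62635774 0.05900273 0.07719636] [0.62545951 0.05892156 0.076     ] 7.2917 [ 0.2   0.69 -1.07]
side -0.19 [[248.  201.7]]
side -0.08 [[254.3 236.1]]
side -0.03 [[257.5 253.8]]
side 0.03 [[261.8 277.2]]
top -0.19 [[291.  196.5]]
top -0.08 [[328.4 208.2]]
top -0.03 [[345.5 213.5]]
top 0.03 [[366.2 220. ]]
```

View pics/top2.png

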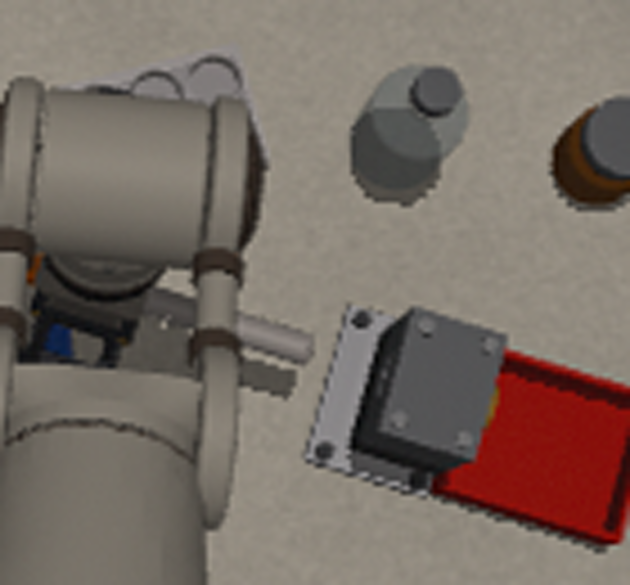

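View pics/side2.png

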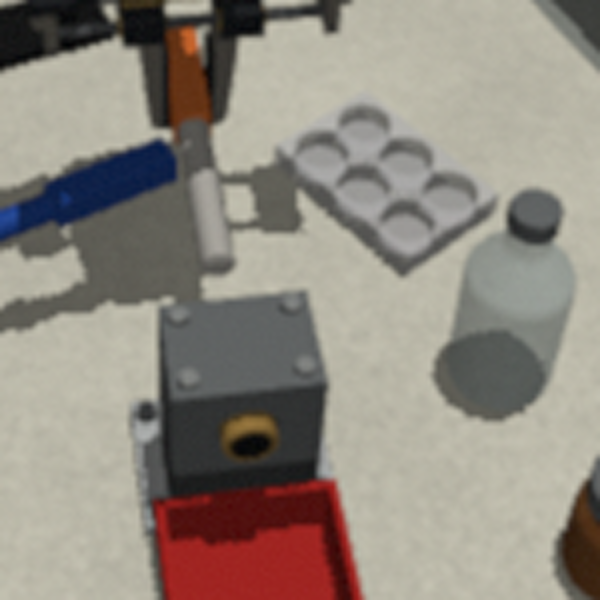

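The tip is at top (328.3,207.7) and side (254.9,235.3), against predictions of (328.4,208.2) and (254.3,236.1), so it's aligned to about 1-2 mm. The bore clearance is 6.5 mm, so I'll insert in force-checked steps.

```bash
python3 - <<'E'
from h import *
from workcell import bot
f0=np.array(bot.current_contact_force()); u=np.array([np.cos(JA),np.sin(JA),0]);v=np.array([-u[1],u[0],0])
print(bot.current_ee_pos())
for tx in(-.035,-.020,-.008,.005,.018,.028):
    bot.line_to(pose(jig(tx-.155),JA,.095,1)[0],max_speed=.06)
    f=np.array(bot.current_contact_force())-f0; e=np.array(bot.current_ee_pos())-pose(jig(tx-.155),JA,.095,1)[0]
    print(tx,"ax %.1f lat %.1f z %.1f"%(f@u,f@v,f[2]),"err mm",(e*1000).round(1),round(bot.current_clock(),2))
    if abs(f@v)>8 or abs(f[2])>10 or f@u<-15: print("stop");break
for n in("side","top"):
    c=bot.read_camera(n);q=c["pixels"]
    cv2.imwrite(f"pics/{n}3.png",cv2.resize(q[170:370,200:350] if n=="side" else q[180:270,300:420],None,fx=3 if n=="side" else 5,fy=3 if n=="side" else 5,interpolation=cv2.INTER_CUBIC))
E
```

```text
[0.62671409 0.0588495  0.07773615]
-0.035 ax -0.8 lat 0.8 z 0.8 err mm [0.1 0.2 0. ] 8.29
-0.02 ax -0.7 lat 1.0 z -0.4 err mm [-0.1 -0.4 -0. ] 8.69
-0.008 ax -0.2 lat 0.2 z -0.1 err mm [-0.2 -0.6 -0. ] 9.04
0.005 ax -0.1 lat 0.3 z -0.4 err mm [-0.2 -0.7 -0.1] 9.41
0.018 ax -0.7 lat -0.5 z -0.0 err mm [-0.2 -0.6 -0.1] 9.78
0.028 ax -0.3 lat 1.0 z 0.2 err mm [-0.1 -0.4  0. ] 10.09
```

View pics/side3.png

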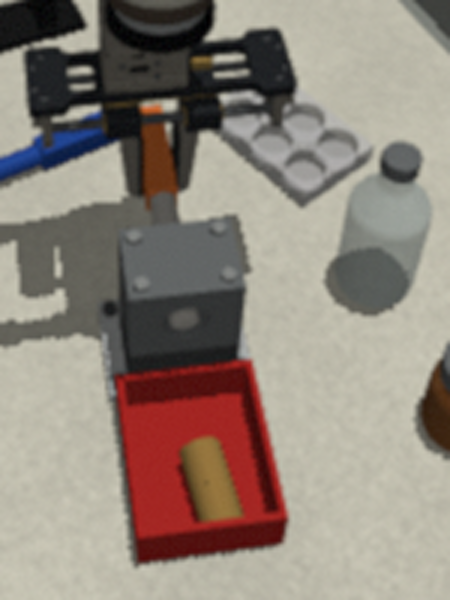

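View pics/top3.png

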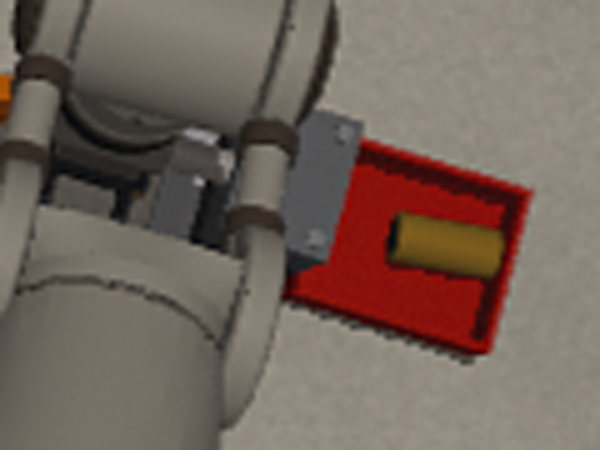

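The cartridge is lying in the tray, at side crop (210,480) and top crop (445,245), and the white nose shows in the bore at (183,320). Now I'll draw out and carry the drift to above the stand.

```bash
python3 - <<'E'
from h import *
from workcell import bot
bot.line_to(pose(jig(-.235),JA,.095,1)[0],max_speed=.12)
bot.line_to(pose(jig(-.235),JA,.2,1)[0])
bot.goto(*pose(DR,DA,.2,1)); bot.line_to(pose(DR,DA,.075,1)[0]); bot.hold(.3)
print(bot.current_ee_pos(),pose(DR,DA,.075,1)[0],bot.current_clock(),np.round(bot.current_contact_force(),2))
d=np.array([np.cos(DA),np.sin(DA)])
for n in("side","top"):
    c=bot.read_camera(n);q=c["pixels"]
    print(n,[proj(c,[*(DR+x*d),.075]).round(1).tolist() for x in(-.045,.155)])
    cv2.imwrite(f"pics/{n}4.png",cv2.resize(q[130:210,130:250] if n=="side" else q[175:285,170:270],None,fx=5,fy=5,interpolation=cv2.INTER_CUBIC))
E
```

```text
[0.50092849 0.25887159 0.05668551] [0.50048917 0.25873014 0.056     ] 14.7 [-0.04  0.46 -1.49]
side [[[154.7, 171.6]], [[222.9, 154.1]]]
top [[[209.1, 259.3]], [[213.2, 189.3]]]
```

View pics/side4.png

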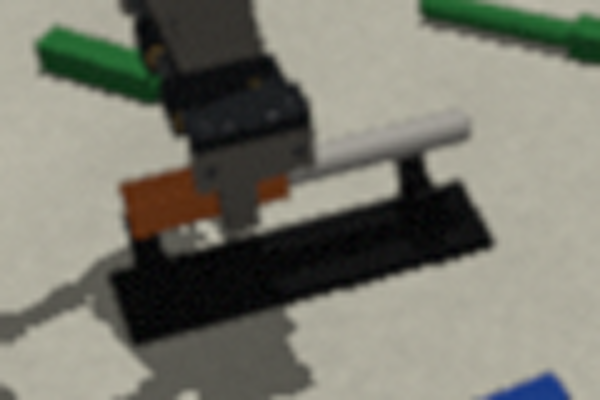

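View pics/top4.png

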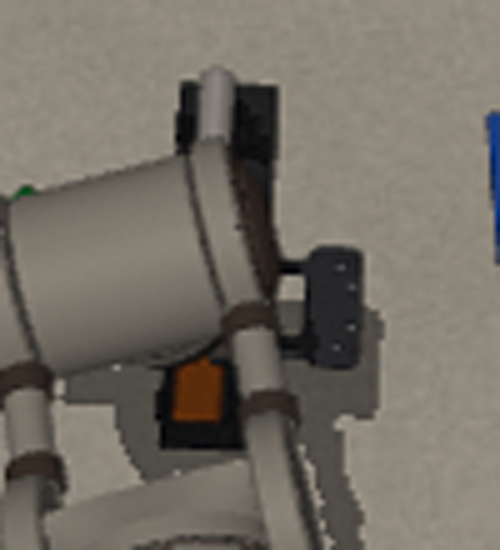

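The drift hovers level over the cradles, tip at side (223.6,155) against a predicted (222.9,154.1). I'll lower it, release gently and retreat.

```bash
python3 - <<'E'
from h import *
from workcell import bot
f0=np.array(bot.current_contact_force())
for z in(.052,.048,.0465,.0455):
    bot.line_to(pose(DR,DA,z,1)[0],max_speed=.04); bot.hold(.1)
    f=np.array(bot.current_contact_force())-f0; print(z,f.round(2),np.round(bot.current_ee_pos(),4))
    if f[2]>5: break
bot.set_gripper(0.0,5); bot.set_gripper(.5,5)
print(np.round(np.array(bot.current_contact_force()),2))
bot.line_to(pose(DR,DA,.18,1)[0],max_speed=.12)
bot.goto(np.array([.249,.518,.215]),[2.65957817,1.6711138,-.00249]); bot.hold(.3)
import pickle
for n in("side","top"):
    c=bot.read_camera(n);cv2.imwrite(f"pics/{n}5.png",c["pixels"]);pickle.dump(c,open(f"pics/{n}5.pkl","wb"))
    a=pickle.load(open(f"pics/{n}0.pkl","rb"))["pixels"]
    hs=[big(cv2.inRange(cv2.cvtColor(p,cv2.COLOR_BGR2HSV),(5,150,60),(17,255,255))*(1)) for p in(a[:210] if n=="side" else a[:,:300],c["pixels"][:210] if n=="side" else c["pixels"][:,:300])]
    for m in hs: M=cv2.moments(m,True);print(n,M["m00"],M["m10"]/M["m00"],M["m01"]/M["m00"])
    d=cv2.absdiff(a,c["pixels"]).max(2)>40; k=cv2.connectedComponentsWithStats(d.astype(np.uint8))[2][1:]
    print(k[k[:,4]>12].tolist())
    cv2.imwrite(f"pics/{n}5c.png",cv2.resize(c["pixels"][120:360,130:390],None,fx=2.4,fy=2.4,interpolation=cv2.INTER_CUBIC))
print(bot.current_clock())
E
```

```text
0.052 [ 1.65 -1.12  0.1 ] [0.5008 0.2588 0.0333]
0.048 [ 1.54 -0.1  -0.45] [0.5005 0.2587 0.029 ]
0.0465 [ 1.44 -0.92 -0.1 ] [0.5005 0.2587 0.0275]
0.0455 [1.53 0.4  0.3 ] [0.5005 0.2587 0.0265]
[ 0.29 -0.02 -1.04]
side 333.0 172.0930930930931 175.77177177177177
side 333.0 172.22522522522522 175.9069069069069
[[55, 53, 5, 9, 16], [38, 60, 9, 10, 48], [54, 64, 5, 4, 14], [45, 68, 20, 26, 203], [43, 80, 11, 23, 95], [35, 92, 10, 11, 67], [66, 149, 11, 8, 61], [54, 173, 9, 4, 21], [256, 274, 13, 6, 51], [251, 303, 13, 3, 25], [259, 316, 22, 28, 405]]
top 286.0 210.4965034965035 243.33566433566435
top 288.0 210.74652777777777 243.43055555555554
[[377, 222, 24, 15, 247], [56, 315, 10, 6, 33], [106, 317, 7, 5, 13], [67, 320, 7, 4, 18], [114, 321, 7, 5, 16], [75, 323, 15, 10, 65], [102, 325, 8, 11, 37], [107, 327, 11, 11, 55], [95, 336, 12, 6, 39], [107, 342, 10, 6, 33], [137, 346, 8, 8, 27], [91, 350, 8, 12, 40]]
20.4417
```

View pics/side5c.png

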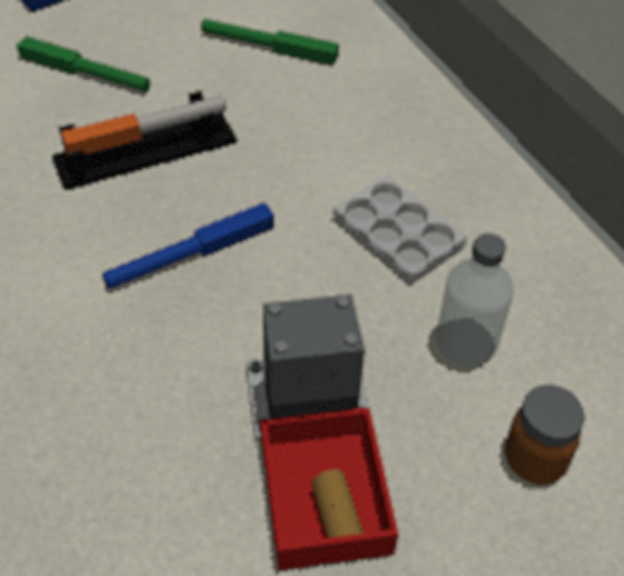

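View pics/top5.png

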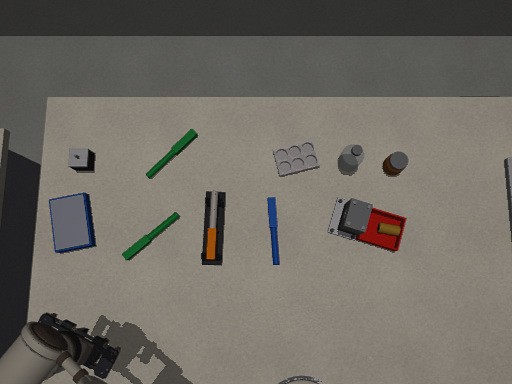

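The drift is back on its stand, with the handle centroid within 0.25 px of the start in both views. The cartridge lies in the tray, the bore is empty, and nothing else in the scene changed.

```bash
python3 -c "
from workcell import bot
bot.job_done(); print(bot.current_clock())"
```

```text
the job is handed in; nothing more can be done
the job is handed in; nothing more can be done
```

The job is done and handed in, at about 20.4 s on the clock. I pushed the cartridge through the bore with the orange drift until it dropped into the red tray. I then drew the drift out and laid it back on its stand.

**Last checks:**
- **Cartridge:** it is lying in the tray in both views, and the bore is empty.
- **Drift:** its handle is within 0.25 px of where it started in both views, which is under 1 mm.
- **Other objects:** comparing pictures from before and after showed changes only at the cartridge, the exit of the bore, and the arm and its shadow. The bottle, jar, well plate and look-alikes stayed put.
- **Forces:** the readings I took stayed at a few newtons during the push and the placing.

**Disagreements:** the two cameras differed by 2 to 4 mm on the block and drift positions. I used the averages, and the nose then went in with no sign of rubbing. The arm's reported position was up to about 2 mm off its target before the first insertion step, then within 1 mm.

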